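# Rock the sorting gate over and feed the balls into the other tray

### The arm

A 6-joint arm with a two-finger parallel gripper is mounted at the origin on a cart in front of the work surface, level with it; the furniture and walls round the work are solid. World frame = base frame: x ahead of the robot, y to its left, z up, the work surface at z = 0. Lengths are in m, angles in rad, forces in N, time in s.
With the tool pointing down it reaches from about 0.375 to 0.9 m from the base axis. Payload 3.1 kg.
Tool frame: the origin (TCP) lies at the centre of the arm's flange, where the gripper is bolted on; the fingertips stand 173 mm ahead of it and the grasp point (between the pads) lies 155 mm ahead of it (tip_extent is the distance from the TCP to the fingertips, in m); z points along the fingers, y is the direction in which the jaws open and shut (so a half turn about z gives the same grasp; the last joint's range is limited). The gripper opens to 85 mm and grips with 20 to 120 N. Pads are 22 mm wide; open, the fingers measure 114 mm over their backs; the gripper's body (76 mm by 85 mm) begins 54 mm behind the grasp point. The pads swing forward as they close: fully open they stand 13 mm farther back than shut.
Start: joints at [-1.464, 0.527, 1.433, -0, 1.181, -0.178], TCP at [0.176, -0.6, 0.405] pointing down, gripper open.
Joint ranges: [-3.08, 3.08], [-0.75, 2.2], [0.22, 2.44], [-1.43, 4.57], [0, 2.65], [-2.85, 2.85]. Speed limits (rad/s): [2.79, 2.79, 3.14, 3.14, 3.14, 3.14].

### API

Orientations are given as a unit quaternion [x, y, z, w].
In Python, from station import sense, snapshot, sign_off, tip_extent gives the robot as it stands. The module is installed in compiled form; this text tells all that it offers.
- The arm moves only by the tool servo_tool, never from a script. Its argument "rows" is a list of rows, each a list of 3 entries, a list of its own where there are three numbers: the shift along the tool's x, y, z in mm, then the turn about the tool's z in degrees, then the opening, from -1 (shut) to 1 (fully open), so that 0 is half open. A call has 1 to 8 rows; each row is the pose to reach, as a shift and turn from the pose measured when the call began, along the tool's axes at that moment; what a row does not reach only later rows make up. A row lasts 1/10 s, in which the tool goes at most 50 mm and 8.59 degrees, less where a joint would pass 70% of its speed; a pose out of reach is approached as far as the arm can. A call with a gripper value outside its range is refused whole. The fingers move at their own pace and stop on an object; "force" is the grip in N (left out, the last holds). Time passes only in rows, so rows that repeat a pose let the fingers close. It gives the time, the measured TCP pose, the force and the opening at its end, in the units of the state.
- sense(): the state, without advancing time (a new reading comes with each control period).
- snapshot(name): name is "scene" or "top" or "wrist"; returns a dict with "image" (384x512x3 uint8, blue, green, red), "z_map" (384x512 float32, m along the optical axis (not along the pixel's ray), 0 where there is no reading), "vertical_fov" (degrees; the focal length in pixels is half the picture's height over the tangent of half this angle, whatever the lens; pixels are square), "cx", "cy" (the principal point, pixels), "cam_to_world" (4x4, takes a point from camera to world coordinates). Camera axes: x right, y down, z forward; pixel columns grow to the right and rows downward; lengths in m; the calibration is good to about 2 mm. A picture is of the moment at which its call begins.
- sign_off(): hands the job in, once; it reports no verdict.
The state is a dict: "t": time; "q": joint angles; "qd": joint speeds; "tau": joint torques, N m; "tcp_pos": TCP position; "tool_rot": TCP orientation; "force": force on the tool from outside, world axes, zero at the start; "ft_torque": the same for the moment, N m; "finger_gap": opening from 0.0 (shut) to 1.0 (fully open).
Only numpy, scipy, OpenCV 4.12 (cv2) and the standard library are available. Lean on these libraries where they do the work, as an engineer would, in place of code of your own. Each camera call takes 0.05 s, during which the arm holds its last target. There are 200 camera calls.

### The job

The see-saw gate of the ball sorter on the bench is tipped towards one of its two catch trays. Rock it over its pivot by pressing down its raised end until it lies fully on the other side, and only then push the feed stop aside by its upright post until the three steel balls have all rolled down into the other tray. This is fingertip work, with nothing lifted or carried: do not touch the balls, and leave the things around the sorter where they are.

Things in the scene. Friction and masses are not known exactly. Their poses are not given: they have to be found in the camera images.
- sorter: Ball sorter fixed to the bench: wooden base board 10 mm thick, 410 x 100 mm, with a 200 mm wide board behind. Origin: on the bench surface under the gate's middle. x points from the gate to the feed track (roughly away from the robot), y left, z up. The gate is a metal trough 200 mm long (along y), 32 mm wide, on a pivot 55 mm up with its axis along x; a catch tray is at each end.
- tray_left (a point): Middle of the floor of the catch tray at the gate's left (+y) end, 150 mm from the sorter's origin, 13 mm above the bench. Inside 78 mm (y) x 78 mm (x); outer rims 52 mm above the bench.
- tray_right (a point): The same for the tray at the gate's right (-y) end.
- feed_exit (a point): Lower end of the feed track's floor, 85 mm above the bench, 17 mm behind the gate's middle. The track, an open channel 32 mm wide, rises from here along the sorter's +x to 160 mm behind the gate's middle, 15 mm higher. Balls roll down it by gravity into the middle of the gate.
- gate (a joint): Tilt of the see-saw gate, from -0.22 to +0.22 rad (stops). Positive: left (+y) end up, right end down, so balls run into the right tray (-y); negative: the reverse. It starts resting on either stop, swings freely and is top-heavy, so once it is pressed past level (0) it falls over to the other stop by itself and stays there. Pressing takes under 1 N.
- pad_left (a point): Middle of the top of the thumb pad over the gate's left (+y) end: ridged dark plate, 40 mm along x, 36 mm along y. About 120 mm above the bench when up, 85 mm when down. It lies 80 mm beside and 50 mm above the pivot in the gate's frame, so it moves outwards 21 mm as it sinks (67 to 89 mm from the gate's middle).
- pad_right (a point): The same on the gate's right (-y) end.
- feed_stop (a joint): Feed stop: a blade across the feed track, 70 mm behind the gate's middle, on a slide. 0 = shut (start), 0.038 m = fully open, growing as it moves along the sorter's +y. Friction about 1 N; it stays where it is left. The balls pass from about 0.021 on.
- stop_post (a point): Middle of the top of the stop's upright round post: brass, 12 mm diameter, standing 34 mm above its slide bar, which is itself 124.5 mm above the bench; the post's top is 158 mm above the bench. Shut, it is 58 mm to the right (-y) of the feed track's middle; push it from its right side along +y. Nothing on that side is above 120 mm.
- ball_1_center (a point): Centre of a steel ball, 20 mm diameter; at the start it waits on the feed track behind the stop, number 1 from the stop.
- ball_2_center (a point): Centre of a steel ball, 20 mm diameter; at the start it waits on the feed track behind the stop, number 2 from the stop.
- ball_3_center (a point): Centre of a steel ball, 20 mm diameter; at the start it waits on the feed track behind the stop, number 3 from the stop.
- canister: Loose black canister, 34 mm diameter, 47 mm high, standing beside the feed track. Origin: centre of its underside. Leave alone.
- bur_holder: Loose small wooden block with burs, 28 x 70 x 53 mm high, standing beside the feed track. Origin: centre of its underside. Leave alone.
- cutters: Loose pliers with black handles, 128 x 37 x 8 mm, lying in front of the sorter. Origin: centre of the underside. Leave alone.

How it is judged:
On the way, in this order (a step that is already met when the one before it is completed fails the run):
1. the gate lies over on its other side while all three balls still wait behind the stop (((value of joint gate above 0.19 rad and distance of pad_left from where it was at the start of the episode above 0.026 m) or (value of joint gate below -0.19 rad and distance of pad_left from where it was at the start of the episode above 0.026 m)) and x of each of ball_1_center, ball_2_center, ball_3_center in the frame of sorter above 0.07 m), for 0.2 s.
2. the feed stop is pushed open (value of joint feed_stop above 0.015 m), for 0.1 s.
At the end, for the whole second after the job is handed in: The gate lies on the stop opposite to its first one (beyond 0.19 rad) and all three balls are inside the catch tray at its lowered end (centres between the tray's walls and less than 45 mm above the bench) ((((value of joint gate above 0.19 rad and distance of pad_left from where it was at the start of the episode above 0.026 m) and y of ball_1_center in the frame of sorter between -0.192 and -0.108 m and x of ball_1_center in the frame of sorter between -0.042 and 0.042 m and z of each of ball_1_center, ball_2_center, ball_3_center in the frame of sorter below 0.045 m and y of ball_2_center in the frame of sorter between -0.192 and -0.108 m and x of ball_2_center in the frame of sorter between -0.042 and 0.042 m and y of ball_3_center in the frame of sorter between -0.192 and -0.108 m and x of ball_3_center in the frame of sorter between -0.042 and 0.042 m) or ((value of joint gate below -0.19 rad and distance of pad_left from where it was at the start of the episode above 0.026 m) and y of ball_1_center in the frame of sorter between 0.108 and 0.192 m and x of ball_1_center in the frame of sorter between -0.042 and 0.042 m and z of each of ball_1_center, ball_2_center, ball_3_center in the frame of sorter below 0.045 m and y of ball_2_center in the frame of sorter between 0.108 and 0.192 m and x of ball_2_center in the frame of sorter between -0.042 and 0.042 m and y of ball_3_center in the frame of sorter between 0.108 and 0.192 m and x of ball_3_center in the frame of sorter between -0.042 and 0.042 m))); the robot touches nothing.
It fails at once if the robot touches a ball (contact force between any of the fingers, the arm and ball_1 above 0.3 N or contact force between any of the fingers, the arm and ball_2 above 0.3 N or contact force between any of the fingers, the arm and ball_3 above 0.3 N).
It fails at once if a ball is lifted (height (world z) of any of ball_1_center, ball_2_center, ball_3_center above 0.135 m).
It fails at once if a ball leaves the sorter (height (world z) of any of ball_1_center, ball_2_center, ball_3_center below 0.016 m).
It fails at once if a thing beside the sorter is moved (more than 20 mm) or lifted (distance of any of canister, bur_holder, cutters from where it was at the start of the episode above 0.02 m).
It also fails if it takes over 42 s, if anything falls off the work surface, if the arm or the gripper's body presses on something with over 40 N, if the wrist force passes 120 N, or if a joint passes its speed limit or range.

## Working session

There is one attempt and no reset: what is moved stays moved. The work goes in short steps, Python scripts to look and compute and a tool call to move; the robot and the scene stay as the last step left them, time stands still between calls to the robot, and variables do not carry over. Pictures are saved under pics/ and viewed, about 8 in all and at most 12, crops included, and the job is handed in when it is done.

Besides the shell and the picture viewer there is one more tool, called after "Call:" as name(argument=value, ...) on one line, values as JSON. servo_tool: Moves the arm, as the interface text tells. Its arguments: {"type":"object","properties":{"rows":{"type":"array"},"force":{"type":"number"}},"required":["rows"]}

```bash
mkdir -p pics; cat > h.py <<'E'
import numpy as np, cv2
from station import sense, snapshot, sign_off, tip_extent
def pts(s):
    h,w=s["z_map"].shape; f=h/2/np.tan(np.radians(s["vertical_fov"])/2)
    v,u=np.mgrid[:h,:w]; z=s["z_map"]
    P=np.stack([(u-s["cx"])/f*z,(v-s["cy"])/f*z,z,np.ones_like(z)],-1)@s["cam_to_world"].T
    P=P[...,:3]; P[z==0]=np.nan; return P
E
python3 - <<'E'
from h import *
for n in("scene","top"):
    s=snapshot(n); cv2.imwrite(f"pics/{n}1.png",s["image"]); np.save(f"{n}1.npy",pts(s))
print(sense(),tip_extent)
E
```

```text
{'t': 0.1, 'q': array([-1.46354050e+00,  5.28394617e-01,  1.43376268e+00,  9.87225962e-06,
        1.18141154e+00, -1.78478910e-01]), 'qd': array([ 0.00025732, -0.00089992, -0.00212094, -0.00238484, -0.00075875,
       -0.00041283]), 'tau': array([ 1.50002152e-04, -4.43304348e+01, -1.78586233e+01, -2.17361221e-04,
        3.87342676e-03,  3.60492777e-06]), 'tcp_pos': array([ 0.17617307, -0.59934055,  0.40382164]), 'tool_rot': array([ 9.89811589e-01,  1.42379920e-01,  3.97420578e-05, -9.87306826e-04]), 'force': array([ 0.7045764 , -0.65035653,  0.11992767]), 'ft_torque': array([0.0051072 , 0.04439657, 0.02218315]), 'finger_gap': 1.0039981207525566} 0.1734
```

View pics/scene1.png

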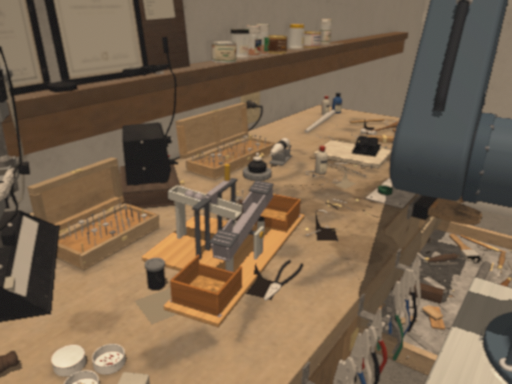

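View pics/top1.png

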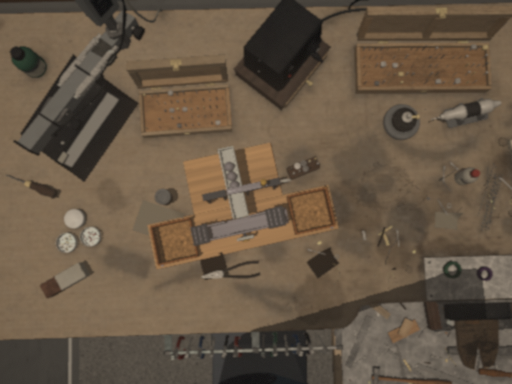

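The top view shows the sorter turned slightly: trays at about (175,240) and (311,210), gate pads at (200,234) and (278,215), and the stop bar from (207,197) to (285,182). Next I'll measure from depth.

```bash
python3 - <<'E'
from h import *
P=np.load("top1.npy"); im=cv2.imread("pics/top1.png")
for u,v in [(175,240),(311,210),(200,234),(278,215),(232,225),(207,197),(283,182),(285,180)]: print(u,v,P[v,u].round(3))
# heights 
m=(P[...,2]>.03)
sub=m[130:275,140:345]
# tray rims: z 45-58
for nm,lo,hi in [("rim",.045,.058),("pads",.075,.13),("post",.135,.18)]:
    k=np.zeros(m.shape,np.uint8);k[130:275,140:345]=((P[...,2]>lo)&(P[...,2]<hi))[130:275,140:345]
    n,l,st,_=cv2.connectedComponentsWithStats(k)
    for i in range(1,n):
        if st[i,4]>=4:
            q=P[l==i]; print(nm,st[i],q.mean(0).round(3),q.min(0).round(3),q.max(0).round(3))
            if st[i,4]>60: print("  rect",cv2.minAreaRect((q[:,:2]*1000).astype(np.float32)))
c=cv2.resize(im[130:275,140:345],None,fx=3.9,fy=3.9,interpolation=cv2.INTER_CUBIC)
cv2.imwrite("pics/topc.png",c)
S=np.load("scene1.npy")
k=np.zeros(S.shape[:2],np.uint8);k[150:300,140:310]=(S[...,2]>.135)[150:300,140:310]&(S[...,0][150:300,140:310]<.9)
n,l,st,_=cv2.connectedComponentsWithStats(k)
for i in range(1,n):
    if st[i,4]>=4: q=S[l==i];print("S",st[i],q.mean(0).round(3),q.min(0).round(3),q.max(0).round(3))
E
```

```text
175 240 [0.498 0.181 0.012]
311 210 [ 0.555 -0.119  0.014]
200 234 [0.508 0.119 0.085]
278 215 [ 0.54  -0.04   0.123]
232 225 [0.525 0.054 0.074]
207 197 [0.58  0.1   0.116]
283 182 [ 0.62  -0.06  -0.001]
285 180 [ 0.624 -0.065  0.002]
rim [301 162   5   3   5] [ 0.655 -0.102  0.046] [ 0.653 -0.106  0.045] [ 0.657 -0.097  0.047]
rim [287 187  49  48 242] [ 0.556 -0.127  0.051] [ 0.502 -0.164  0.045] [ 0.601 -0.064  0.057]
  rect ((551.996337890625, -114.51830291748047), (86.01544952392578, 86.21987915039062), 11.149334907531738)
rim [154 189  16  16 136] [0.591 0.203 0.047] [0.574 0.187 0.045] [0.607 0.219 0.052]
  rect ((590.7022094726562, 203.25039672851562), (32.101806640625, 32.42521286010742), 88.57242584228516)
rim [207 200   3   3   5] [0.577 0.103 0.051] [0.576 0.102 0.045] [0.58  0.106 0.057]
rim [149 217  49  49 254] [0.493 0.194 0.051] [0.446 0.13  0.045] [0.545 0.23  0.058]
  rect ((495.32470703125, 180.30929565429688), (86.07743072509766, 86.6218490600586), 10.992798805236816)
rim [208 232   3   2   5] [0.511 0.103 0.057] [0.51  0.101 0.056] [0.512 0.105 0.057]
rim [243 235   4   2   4] [0.502 0.029 0.056] [0.501 0.025 0.055] [0.503 0.032 0.058]
pads [ 190  146   99  100 2785] [0.57  0.038 0.102] [ 0.485 -0.061  0.075] [0.683 0.14  0.129]
  rect ((591.3414306640625, 52.284889221191406), (180.27801513671875, 200.051513671875), 10.925127029418945)
post [260 179   6   7  36] [ 0.602 -0.01   0.156] [ 0.597 -0.015  0.142] [ 0.608 -0.005  0.162]
S [140 150  19   2  30] [ 0.836 -0.018  0.137] [ 0.823 -0.037  0.135] [ 0.848 -0.004  0.139]
S [224 164   6  13  72] [ 0.601 -0.007  0.148] [ 0.597 -0.014  0.135] [ 0.608 -0.002  0.159]
```

View pics/topc.png

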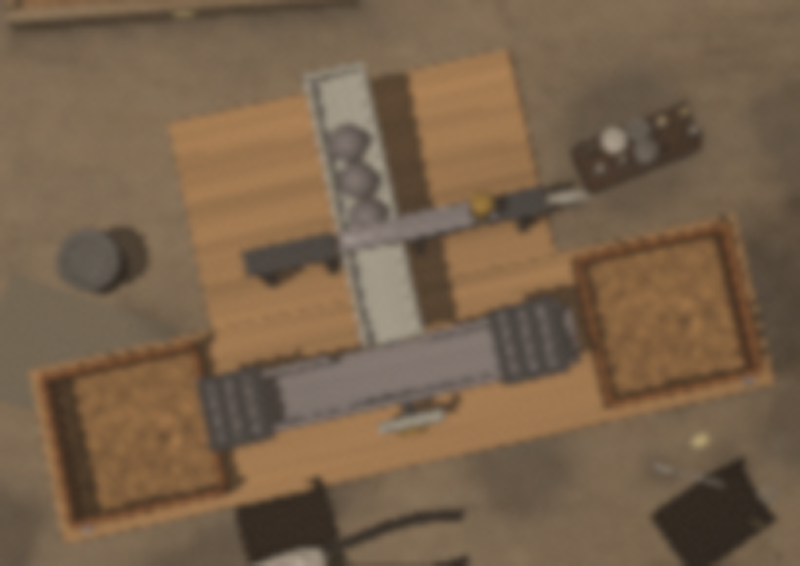

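The post is at about (480,204) in the crop. The right pad is raised (z≈0.123) and the left is down (0.085), so I press the right pad. The sorter origin is about (0.524, 0.033) with yaw 10.9°. The post measured (0.602,-0.010), against (0.603,-0.011) predicted. I'll move with the jaws shut to above the right pad, at sorter y = -70 mm.

Call:
servo_tool(rows=[[[30, -26, 0], 2, -1], [[62, -54, 0], 4, -1], [[94, -82, 0], 5.4, -1], [[126, -110, 0], 5.4, -1], [[158, -138, 0], 5.4, -1], [[190, -165, 0], 5.4, -1], [[222, -193, 0], 5.4, -1], [[252, -219, 0], 5.4, -1]], force=20)

```text
t: 0.9
tcp_pos: [0.3568, -0.3163, 0.4041]
tool_rot: [0.995, 0.096, -0.0, -0.001]
force: [0.8, 0.2, -0.1]
finger_gap: -0.0
```

Call:
servo_tool(rows=[[[32, -34, 0], 0, -1], [[65, -68, 0], 0, -1], [[98, -102, 0], 0, -1], [[131, -137, 0], 0, -1], [[164, -171, 0], 0, -1], [[197, -206, 0], 0, -1], [[220, -230, 0], 0, -1], [[230, -240, 0], 0, -1]])

```text
t: 1.7
tcp_pos: [0.5379, -0.0343, 0.4045]
tool_rot: [0.995, 0.097, -0.0, -0.002]
force: [0.6, 0.2, -0.4]
finger_gap: 0.003
```

```bash
cat >> h.py <<'E'
O=np.array([.5237,.0329]); X=np.array([.982,.189]); Y=np.array([-.189,.982])
def rep():
    s=sense(); d=s["tcp_pos"][:2]-O
    R=__import__("scipy.spatial.transform",fromlist=["Rotation"]).Rotation.from_quat(s["tool_rot"]).as_matrix()
    print("t",round(s["t"],2),"sorter xy mm",(d@X*1e3).round(1),(d@Y*1e3).round(1),"tip z",((s["tcp_pos"]+R[:,2]*tip_extent)[2]*1e3).round(1),"yaw",np.degrees(np.arctan2(R[1,0],R[0,0])).round(2),"tilt",R[:2,2].round(4),"F",s["force"].round(2))
E
python3 - <<'E'
from h import *
rep()
s=snapshot("scene"); P=pts(s)
cv2.imwrite("pics/s2.png",cv2.resize(s["image"][100:340,120:400],None,fx=2.5,fy=2.5))
E
```

```text
t 1.7 sorter xy mm 1.2 -68.6 tip z 231.1 yaw 11.17 tilt [-0.0005  0.0033] F [ 0.59  0.15 -0.36]
```

View pics/s2.png

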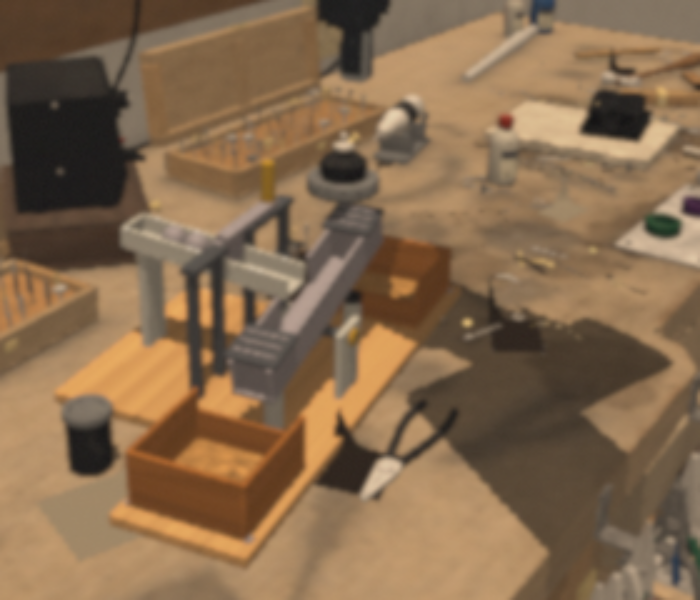

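The shut fingers at (355,70) hang above the raised right pad at (355,215). I'll go down over it, then press slowly.

Call:
servo_tool(rows=[[[0, 0, 35], 0, -1], [[0, 0, 70], 0, -1], [[-1, 1, 90], 0, -1], [[-1, 1, 98], 0, -1], [[-1, 1, 104], 0, -1], [[-1, 1, 110], 0, -1], [[-1, 1, 115], 0, -1], [[-1, 1, 120], 0, -1]])

```text
t: 2.55
tcp_pos: [0.5379, -0.0351, 0.285]
tool_rot: [0.995, 0.097, 0.001, -0.001]
force: [-0.0, -0.1, 0.5]
finger_gap: -0.002
```

Call:
servo_tool(rows=[[[0, 0, 5], 0, -1], [[0, 0, 10], 0, -1], [[0, 0, 14], 0, -1], [[0, 0, 18], 0, -1], [[0, 0, 20], 0, -1], [[0, 0, 20], 0, -1]])

```text
t: 3.15
tcp_pos: [0.5378, -0.0349, 0.2646]
tool_rot: [0.995, 0.097, 0.001, -0.002]
force: [-0.2, -0.0, -0.0]
finger_gap: -0.002
```

```bash
python3 - <<'E'
from h import *
rep()
P=pts(snapshot("top")); print("left pad",P[232:237,198:203,2].round(3)[::2,::2])
E
```

```text
t 3.15 sorter xy mm 1.0 -69.3 tip z 91.2 yaw 11.16 tilt [0.0016 0.0034] F [-0.22 -0.04 -0.05]
left pad [[0.094 0.124 0.123]
 [0.097 0.126 0.125]
 [0.092 0.127 0.124]]
```

The left pad is now up at 0.124, so the gate has gone over. I'll retreat up and move to the right side of the post.

Call:
servo_tool(rows=[[[0, 0, -35], 0, -1], [[0, 0, -70], 0, -1], [[10, 8, -92], 0, -1], [[35, 20, -92], 0, -1], [[60, 28, -92], 0, -1], [[69, 28, -92], 0, -1], [[69, 28, -92], 0, -1]])

```text
t: 3.9
tcp_pos: [0.6113, -0.0492, 0.3567]
tool_rot: [0.995, 0.097, 0.001, -0.002]
force: [-0.2, 0.6, 0.7]
finger_gap: -0.0
```

```bash
python3 - <<'E'
from h import *
rep()
s=snapshot("scene"); P=pts(s)
def loc(p): d=p[...,:2]-O; return np.stack([d@X,d@Y,p[...,2]],-1)
L=loc(P)
for y0 in(-.08,.08):
    m=(abs(L[...,0])<.015)&(abs(L[...,1]-y0)<.006)&(L[...,2]>.05)&(L[...,2]<.15); print(y0,np.nanmedian(L[m][:,2]),m.sum())
cv2.imwrite("pics/s3.png",cv2.resize(s["image"][100:340,120:400],None,fx=2.5,fy=2.5))
E
```

```text
t 3.9 sorter xy mm 70.5 -97.1 tip z 183.3 yaw 11.19 tilt [0.002  0.0035] F [-0.22  0.61  0.69]
-0.08 0.08176894011295371 43
0.08 0.10719656515942366 160
```

View pics/s3.png

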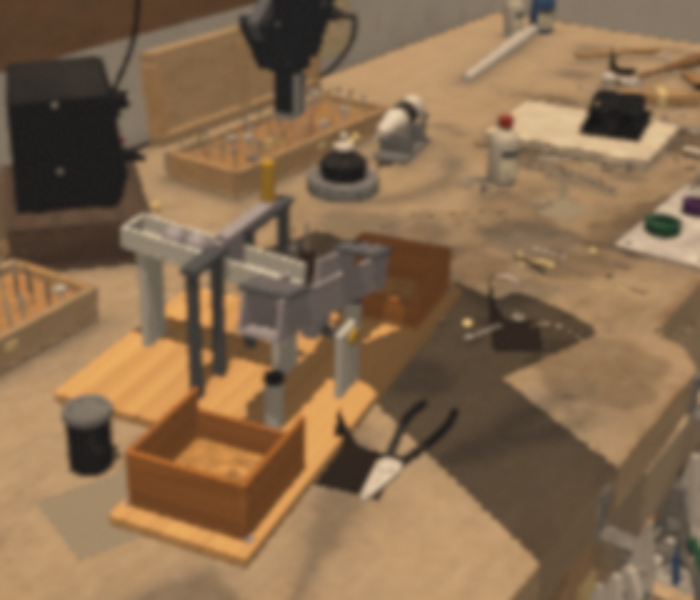

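The gate now lies towards the right tray: left pad up at about (265,310), right end down at (365,265). The balls still wait on the track. The fingers at (290,95) are beside the brass post at (267,180). I'll lower them and push.

Call:
servo_tool(rows=[[[0, 0, 20], 0, -1], [[0, 0, 40], 0, -1], [[0, 0, 46], 0, -1], [[0, 0, 46], 0, -1], [[0, -8, 46], 0, -1], [[0, -14, 46], 0, -1], [[0, -20, 46], 0, -1], [[0, -26, 46], 0, -1]])

```text
t: 4.75
tcp_pos: [0.6053, -0.0228, 0.3113]
tool_rot: [0.995, 0.098, 0.001, -0.001]
force: [-0.1, -1.9, 1.1]
finger_gap: 0.004
```

Call:
servo_tool(rows=[[[0, -5, 0], 0, -1], [[0, -10, 0], 0, -1], [[0, -15, 0], 0, -1], [[0, -20, 0], 0, -1], [[0, -24, 0], 0, -1], [[0, -26, 0], 0, -1], [[0, -26, 0], 0, -1]])

```text
t: 5.45
tcp_pos: [0.6001, 0.0032, 0.3113]
tool_rot: [0.995, 0.098, 0.001, -0.002]
force: [0.4, 0.3, -0.3]
finger_gap: -0.005
```

```bash
python3 - <<'E'
from h import *
rep()
s=snapshot("scene")
cv2.imwrite("pics/s4.png",cv2.resize(s["image"][100:340,120:400],None,fx=2.5,fy=2.5))
E
```

```text
t 5.45 sorter xy mm 69.4 -43.6 tip z 137.9 yaw 11.25 tilt [0.001  0.0034] F [ 0.44  0.27 -0.28]
```

View pics/s4.png

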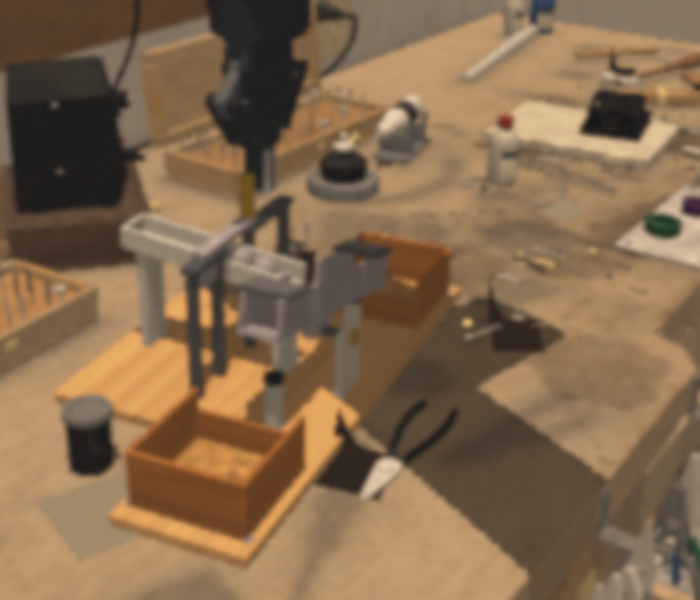

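The stop is open: the post at (247,195) has moved with the fingers, and the track at (160,230) looks empty. I'll back off and check the tray.

Call:
servo_tool(rows=[[[0, 10, 0], 0, -1], [[0, 22, 0], 0, -1], [[0, 24, -30], 0, -1], [[0, 24, -65], 0, -1], [[-20, 55, -80], 0, -1], [[-40, 95, -80], 0, -1], [[-60, 140, -80], 0, -1], [[-80, 185, -80], 0, -1]])

```text
t: 6.3
tcp_pos: [0.5568, -0.1968, 0.3909]
tool_rot: [0.995, 0.098, 0.001, -0.001]
force: [-0.2, 0.9, -0.3]
finger_gap: 0.003
```

Call:
servo_tool(rows=[[[-20, 40, 0], 0, -1], [[-40, 80, 0], 0, -1], [[-60, 120, 0], 0, -1], [[-75, 150, 0], 0, -1], [[-75, 150, 0], 0, -1], [[-75, 150, 0], 0, -1], [[-75, 150, 0], 0, -1], [[-75, 150, 0], 0, -1]])

```text
t: 7.1
tcp_pos: [0.5127, -0.3574, 0.3903]
tool_rot: [0.995, 0.099, 0.001, -0.002]
force: [0.3, 0.5, -0.0]
finger_gap: 0.002
```

```bash
python3 - <<'E'
from h import *
rep()
s=snapshot("top"); P=pts(s); d=P[...,:2]-O; a=d@X; b=d@Y
m=(abs(a)<.038)&(b<-.112)&(b>-.188); k=(m&(P[...,2]>.022)).astype(np.uint8)
n,l,st,c=cv2.connectedComponentsWithStats(k)
for i in range(1,n): print(st[i,4],a[l==i].mean().round(3),b[l==i].mean().round(3),np.nanmax(P[...,2][l==i]).round(3))
for y0 in(-.085,.07):
    q=(abs(a)<.015)&(abs(b-y0)<.008); print("pad",y0,np.nanmedian(P[...,2][q]))
cv2.imwrite("pics/t5.png",cv2.resize(s["image"][130:275,140:345],None,fx=3.9,fy=3.9,interpolation=cv2.INTER_CUBIC))
E
```

```text
t 7.1 sorter xy mm -84.6 -381.2 tip z 217.0 yaw 11.32 tilt [0.0011 0.0034] F [ 0.28  0.48 -0.01]
193 -0.002 -0.158 0.036
1 0.001 -0.188 0.047
pad -0.085 0.08726424750152839
pad 0.07 0.12197878600190926
```

View pics/t5.png

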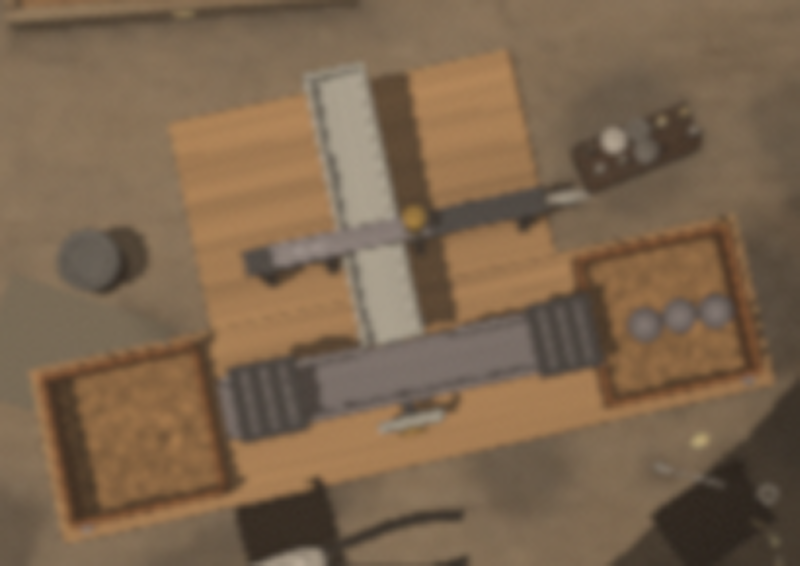

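All three balls are in the right tray, at (644,324), (680,315) and (715,310). The gate is down on the right and the track is empty. The arm is clear, so I'm handing in.

```bash
python3 -c "
from station import sign_off; print(sign_off())"
```

```text
the job is handed in; nothing more can be done
None
```

The job is handed in, and my last checks found everything where it should be. I pressed down the raised right pad with shut fingers, so the gate tipped over to the right. I checked that it lay there with the balls still waiting, then pushed the post about 35 mm along +y and backed the arm well clear.

In the last picture and depth check, at t = 7.1 s:
- **Gate:** the left pad is at 122 mm and the right pad at 87 mm, so it rests on its other stop.
- **Balls:** all three are in the right tray, with their tops at most 36 mm above the bench, and the feed track is empty.
- **Surroundings:** the canister and bur holder look unmoved. The cutters are only partly in that crop, and what shows looks unmoved.

No check failed or disagreed. I did not measure the gate angle or the positions of the loose things directly, and sign-off gave no verdict.

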